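# Find the spindle's flat and hold its collar on it

### The job

First grip the upright switch spindle on the control box and turn it until its flat faces squarely towards the side with the cable gland. Then fit the collar over the spindle with its set screw on the flat, and hold it there with its top face level with the spindle's end so that the screw can be tightened: finish while still gripping the collar, because it is not yet fixed and nothing else may carry it. Leave the plain ring, the connector block and the lamp holder where they lie.

Things in the scene. Friction and masses are not known exactly. Their poses are not given: they have to be found in the camera images.
- control_box: Aluminium control box fixed to the table, 150 (x) by 120 (y) mm, grey lid 55 mm above the table. Origin: centre of its underside. A grey cable gland (38 mm wide, sticking out 44 mm) is on its +x side, which the spindle's flat must face. The spindle stands upright on the box's centre line, in a fixed brass bush 30 mm across whose top is 67 mm above the table.
- spindle (a joint): Turn of the spindle about its vertical axis, rad, counter-clockwise positive seen from above. At 0 its flat faces exactly towards the cable gland (the box's +x); it starts between 0.7 and 2.4, so needs a clockwise turn. Range -3 to 3; stays where left; friction about 0.04 N m.
- spindle_end (a point): Centre of the steel spindle's top end, 115 mm above the table, 48 mm above the bush. An 18 mm round rod with one flat along its whole length, 5.5 mm from the axis: between parallel fingers it measures 14.5 mm when one lies on the flat, 18 mm when none does. End chamfer 2 mm. Axes: z up, x out of the flat, turning with it.
- collar_mid (a point): Centre of the loose steel collar, 26 mm high, 0.1 to 0.2 kg, standing on the table, bore upright: this point is 13 mm above the table. Round, 40 mm across, with two flat cheeks at +y and -y, 24 mm long, 42 mm apart: grip there. Bore 21 mm, right through, along z. Set screw at +x. Axes: x towards the screw, z up.
- screw_head (a point): Outer end of the collar's dark set screw, 30 mm from the collar's axis, at half its height; axes as the collar's. The screw's tip stands into the bore, to 7 mm from the axis (5 mm wide, 8 to 18 mm above the underside), so the collar passes down the spindle only with the screw over the flat.
- spacer: A bystander: loose plain aluminium ring without any screw, 48 mm across, 28 mm bore, 16 mm high. Origin: centre of its underside.
- socket: A bystander: loose beige plastic connector block with two round holes, 34 by 62 mm, 28 mm high. Origin: centre of its underside.
- lampholder: A bystander: loose black lamp holder, 56 mm across, with a ribbed copper thread on top, 46 mm high. Origin: centre of its underside.
Things that resemble listed ones, but are neither listed nor needed, are in the scene too. What is shaped like the part that bears collar_mid but red is not meant.

How it is judged:
On the way, in this order (a step that is already met when the one before it is completed fails the run):
1. the fingers grip the bare spindle with its flat turned to face the cable gland (value of joint spindle between -0.2 and 0.2 rad and contact force between the fingers and spindle above 2 N and horizontal distance between collar_mid and spindle_end above 0.06 m), for 0.2 s.
2. the collar is lifted off the table in the fingers (height (world z) of collar_mid above 0.035 m and contact force between the fingers and collar above 2 N), for 0.1 s.
At the end, for the whole second after the job is handed in: Flat faces the gland within 0.25 rad; collar round the spindle (axes within 4 mm, upright within 0.12 rad), set screw on the flat within 0.26 rad, its top level with the spindle's end within 4 mm, so clear of the bush; at rest in the fingers, which press on it with over 3 N (value of joint spindle between -0.25 and 0.25 rad and horizontal distance between collar_mid and spindle_end below 0.004 m and z of collar_mid in the frame of spindle_end between -0.017 and -0.009 m and angle between collar_mid's own z axis and vertical below 0.12 rad and x of screw_head in the frame of spindle_end above 0.02 m and angle between the x axis of collar_mid and the x axis of spindle_end, either way round below 0.26 rad and contact force between the fingers and collar above 3 N and linear speed of collar below 0.02 m/s); the arm keeps its last pose, push and grip.
It fails at once if a bystander (plain ring, connector block or lamp holder) is moved by more than 30 mm (distance of any of spacer, socket, lampholder from where it was at the start of the episode above 0.03 m).
It also fails if it takes over 64 s, if anything falls off the work surface, if the arm or the gripper's body presses on something with over 40 N, if the wrist force passes 120 N, or if a joint passes its speed limit or range.

### The arm

A 7-joint arm with a two-finger parallel gripper is mounted at the origin on the work surface. World frame = base frame: x ahead of the robot, y to its left, z up, the work surface at z = 0. Lengths are in m, angles in rad, forces in N, time in s.
With the tool pointing down it reaches from about 0.425 to 0.875 m from the base axis. Payload 4.7 kg.
Tool frame: the origin (TCP) lies midway between the tips of the shut fingers; the grasp point (between the pads) lies 19 mm behind it; z points along the fingers, y is the line along which they close (so a half turn about z gives the same grasp; the last joint's range is limited). The gripper opens to 85 mm and grips with 20 to 120 N. Pads are 22 mm wide; open, the fingers measure 114 mm over their backs; the gripper's body (76 mm by 85 mm) begins 54 mm behind the grasp point. The pads swing forward as they close: fully open they stand 13 mm farther back than shut.
Start: joints at [-1.155, 0.321, -0.07, 1.45, 0.023, 1.371, -0.057], TCP at [0.254, 0.598, 0.231] pointing down, gripper open.
Joint ranges: [-2.86, 2.86], [-0.3, 2.09], [-1.38, 1.24], [0.06, 2.45], [-1.56, 4.7], [0.09, 2.05], [-2.69, 2.69]. Speed limits (rad/s): [2.57, 2.57, 3.14, 3.14, 3.14, 3.14, 3.14].

### API

Orientations are given as a unit quaternion [w, x, y, z].
In Python, from station import move_pose, movel, move_j, set_gripper, hold, ik, capture, calibration, Unreachable, close_job, read_time, read_joints, read_joint_vel, read_joint_efforts, read_ee_pos, read_ee_rot, read_ft_force, read_ft_torque, read_width, read_grip_force gives the robot as it stands. Calls block until the motion is done:
- move_pose(position, orientation): joint-space move of the TCP to a pose.
- movel(position, rot=None, velocity=0.15): straight line of the TCP; rot=None keeps the orientation; velocity is the mean speed in m/s.
- move_j(angles): joint-space move.
- set_gripper(opening, grip_force=None): opening from 0.0 (shut) to 1.0 (fully open); grip_force is the grip in N (None keeps the last); returns when the fingers have stopped.
- hold(seconds).
- ik(position, orientation): joint angles nearest the present ones, or None.
- capture(name): name is "side" or "top" or "wrist"; returns the picture (384x512x3 uint8, blue, green, red); there is no depth.
- calibration(name): a dict with "camera_matrix" (3x3 intrinsics, pixels), "k1" (the pictures are not rectified: a ray, as slopes to the right and down, at radius r is drawn at 1 + k1 r^2 times it, then the intrinsics apply), "T" (4x4, takes a point from camera to world coordinates); the wrist camera has in their place "hand_eye" (4x4, takes a point from camera to tool coordinates, whose origin is the TCP and whose axes are the flange's). Camera axes: x right, y up, looking along -z (the intrinsics and any distortion apply to the point x, -y, -z); pixel columns grow to the right and rows downward; lengths in m; the calibration is good to about 2 mm. A picture is of the moment at which its call begins: read the wrist's pose just before it. calibration takes no time and is no camera call.
A pose or a line that the arm cannot do raises Unreachable and nothing moves.
- close_job(): hands the job in; it is judged then, once.
Readings, each from a call of its own:
- read_time(): time.
- read_joints(): joint angles.
- read_joint_vel(): joint speeds.
- read_joint_efforts(): joint torques, N m.
- read_ee_pos(): TCP position.
- read_ee_rot(): TCP orientation.
- read_ft_force(): force on the tool from outside, world axes, zero at the start.
- read_ft_torque(): the same for the moment, N m.
- read_width(): opening from 0.0 (shut) to 1.0 (fully open).
- read_grip_force(): force on a finger pad.
Only numpy, scipy, OpenCV 4.12 (cv2) and the standard library are available. Lean on these libraries where they do the work, as an engineer would, in place of code of your own. Each camera call takes 0.05 s, during which the arm holds its last target. There are 200 camera calls.

## Working session

There is one attempt and no reset: what is moved stays moved. The work goes in short steps, each a Python script; the robot and the scene stay as the last script left them, time stands still between calls to the robot, and variables do not carry over. Pictures are saved under pics/ and viewed, at most 10 in all, crops included, and the job is handed in when it is done.

```bash
ls; mkdir -p pics; cat > h.py <<'E'
import numpy as np, cv2
from station import *
def pix2ray(name,u,v,T=None):
    c=calibration(name); K=np.array(c["camera_matrix"])
    d=np.array([(u-K[0,2])/K[0,0],(v-K[1,2])/K[1,1]]); s=d.copy()
    for _ in range(20): s=d/(1+c["k1"]*(s@s))
    T=np.array(c["T"]) if T is None else T
    return T[:3,3], T[:3,:3]@np.array([s[0],-s[1],-1])
def onz(name,u,v,z,T=None):
    o,r=pix2ray(name,u,v,T); return o+r*(z-o[2])/r[2]
def proj(name,p,T=None):
    c=calibration(name);K=np.array(c["camera_matrix"]);T=np.array(c["T"]) if T is None else T
    q=np.linalg.inv(T)@np.append(p,1); s=np.array([q[0],-q[1]])/-q[2]; s=s*(1+c["k1"]*(s@s))
    return K[0,0]*s[0]+K[0,2],K[1,1]*s[1]+K[1,2]
def R(q):
    w,x,y,z=q; from scipy.spatial.transform import Rotation as Ro
    return Ro.from_quat([x,y,z,w]).as_matrix()
def wristT():
    M=np.eye(4);M[:3,:3]=R(read_ee_rot());M[:3,3]=read_ee_pos()
    return M@np.array(calibration("wrist")["hand_eye"])
E
python3 - <<'E'
from h import *
a=capture("side");b=capture("top");
cv2.imwrite("pics/side.png",a);cv2.imwrite("pics/top.png",b)
cv2.imwrite("pics/top2.png",cv2.resize(b,(800,600),interpolation=cv2.INTER_CUBIC))
for n in("side","top","wrist"):print(n,calibration(n))
print(read_ee_pos(),read_ee_rot(),read_time())
E
```

```text
pics
side {'camera_matrix': array([[451.69077371,   0.        , 253.61118527],
       [  0.        , 451.69077371, 189.32147018],
       [  0.        ,   0.        ,   1.        ]]), 'k1': -0.08961171788959077, 'T': array([[ 0.80197368,  0.33573246, -0.49408696,  0.0424591 ],
       [-0.59711436,  0.42685965, -0.67915041, -0.72692688],
       [-0.01710705,  0.83968717,  0.54280088,  0.67721459],
       [ 0.        ,  0.        ,  0.        ,  1.        ]])}
top {'camera_matrix': array([[410.36229471,   0.        , 250.314241  ],
       [  0.        , 410.36229471, 193.55592938],
       [  0.        ,   0.        ,   1.        ]]), 'k1': 0.030510852858789968, 'T': array([[-0.02111857,  0.99777824, -0.06318696,  0.52541892],
       [-0.99888192, -0.0237312 , -0.04088685, -0.05069639],
       [-0.04229551,  0.06225284,  0.99716381,  0.95734362],
       [ 0.        ,  0.        ,  0.        ,  1.        ]])}
wrist {'camera_matrix': array([[310.12024698,   0.        , 256.5032841 ],
       [  0.        , 310.12024698, 190.28789109],
       [  0.        ,   0.        ,   1.        ]]), 'k1': -0.03343979671856068, 'hand_eye': array([[ 2.07648852e-03,  9.63591719e-01,  2.67369945e-01,
         6.79467082e-02],
       [ 9.99997318e-01, -1.72659406e-03, -1.54374576e-03,
         2.33858468e-04],
       [-1.02590127e-03,  2.67372433e-01, -9.63592720e-01,
        -1.42908903e-01],
       [ 0.00000000e+00,  0.00000000e+00,  0.00000000e+00,
         1.00000000e+00]])}
[0.25402611 0.5977987  0.23034209] [-1.30794326e-04  1.99516727e-01  9.79894057e-01 -8.34461601e-04] 0.1
```

View pics/top2.png

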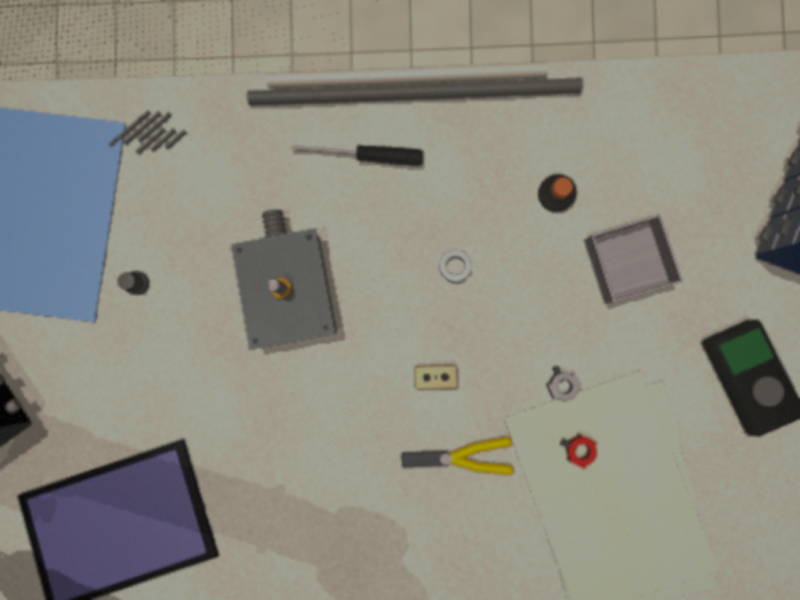

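View pics/side.png

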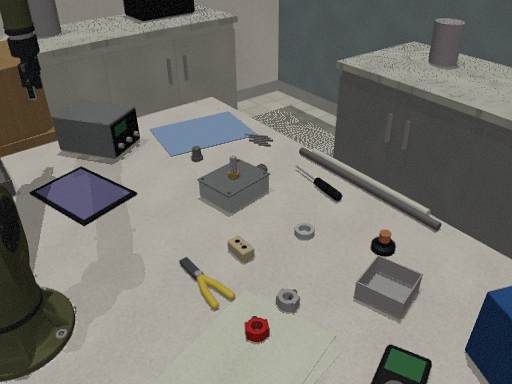

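Candidates in the 800x600 top view: grey collar with dark screw (564,385), red lookalike (581,451; excluded) and plain ring (456,266; no screw). I choose (564,385). The control box is at (285,290), with the gland up at (274,222) and the spindle at (280,287).

```bash
python3 - <<'E'
from h import *
s=.64
P=lambda n,u,v,z:print(n,onz("top",u*s,v*s,z).round(4))
P("collar top",564,385,.026);P("collar screw",557,371,.013)
P("spindle top",272,285,.115);P("bush",283,288,.067)
for c in [(238,247),(313,234),(330,329),(253,341)]:P("lidscrew",*c,.055)
P("gland",274,215,.03);P("spacer",456,266,.016);P("socket",436,377,.028)
import time
t=np.array(pix2ray("side",0,0)[0]);
# triangulate spindle tip with side (234,158)
print(onz("side",234,158,.115), onz("side",288,294,.026))
a=cv2.imread("pics/top.png");cv2.imwrite("pics/c1.png",np.hstack([cv2.resize(a[215:315,320:420],(400,400),interpolation=3),cv2.resize(a[135:235,135:235],(400,400),interpolation=3)]))
E
```

```text
collar top [ 0.4607 -0.2565  0.026 ]
collar screw [ 0.4801 -0.2502  0.013 ]
spindle top [0.6058 0.1417 0.115 ]
bush [0.6057 0.1372 0.067 ]
lidscrew [0.6673 0.2038 0.055 ]
lidscrew [0.6831 0.0958 0.055 ]
lidscrew [0.547  0.0735 0.055 ]
lidscrew [0.5325 0.1833 0.055 ]
gland [0.7172 0.1571 0.03  ]
spacer [ 0.6365 -0.1087  0.016 ]
socket [ 0.4754 -0.0749  0.028 ]
[0.60321481 0.12686973 0.115     ] [ 0.46258237 -0.25685898  0.026     ]
```

View pics/c1.png

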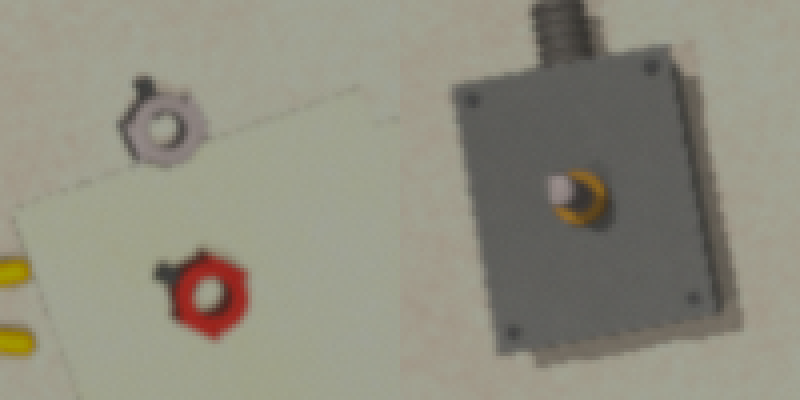

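The crop shows the grey collar at (163,128) with its dark screw at upper left (143,85), and the spindle on the box. The lid screws put the box centre at (0.6075, 0.139) with a yaw of about 0.148. Next is a wrist look at the spindle's end.

```bash
cat >> h.py <<'E'
def Q(phi):  # tool down, tool x at world angle phi
    return [0.,float(np.cos(phi/2)),float(np.sin(phi/2)),0.]
def look(name,crop=None,k=4):
    T=wristT(); a=capture("wrist"); cv2.imwrite(f"pics/{name}_raw.png",a); np.save(f"pics/{name}_T.npy",T)
    return T,a
E
python3 - <<'E'
from h import *
print(np.degrees(np.arctan2(*R(Q(1.7))[:2,0][::-1])),R(Q(1.7))[:,2])
phi=np.radians(103); x=np.array([np.cos(phi),np.sin(phi)])
p=np.array([.6065,.139])-.055*x
move_pose([*p,.13],Q(phi)); hold(.3)
T,a=look("w1")
u,v=proj("wrist",np.array([.6065,.139,.115]),T);print(u,v,read_time(),read_ee_pos(),read_joints())
u,v=int(u),int(v);print(u,v)
c=a[max(0,v-50):v+50,max(0,u-65):u+65]
print(max(0,u-65),max(0,v-50)); cv2.imwrite("pics/w1.png",cv2.resize(c,None,fx=6,fy=6,interpolation=cv2.INTER_CUBIC))
E
```

```text
97.40282517223994 [ 0.  0. -1.]
256.29609229554785 132.38187315101197 2.725 [0.61885738 0.08564758 0.13001557] [-0.55151454  0.35273787  0.45776103  1.65764336 -0.16661096  1.16998708
  0.17428892]
256 132
191 82
```

View pics/w1.png

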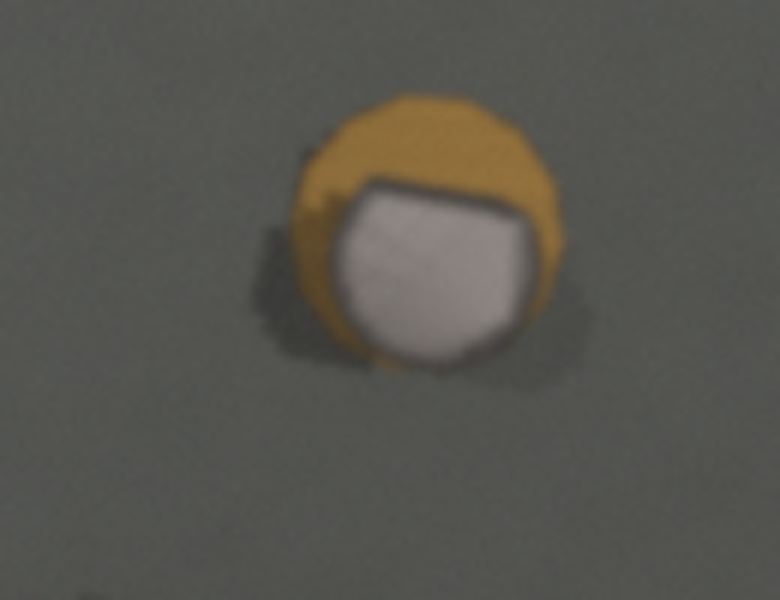

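The flat's edge runs from crop (367,178) to (530,207), at the top of the image and facing the gripper's +x side. The spindle's centre is at about (435,262), which is image (263.5,125.7). The radius of about 17.5 px matches the expected 17.7.

```bash
python3 - <<'E'
from h import *
T=np.load("pics/w1_T.npy"); f=lambda u,v,z=.115:onz("wrist",191+u/6,82+v/6,z,T)
c=f(435,262);a=f(367,178);b=f(530,207);d=b-a;n=np.array([-d[1],d[0]]); m=(a+b)[:2]/2-c[:2]
n*=np.sign(n@m); ang=np.arctan2(n[1],n[0]);n/=np.hypot(*n)
print("centre",c,"flat dir",ang,"theta",ang-.148,"flat dist",m@n, "bush",f(428,230,.067))
E
```

```text
centre [0.60925409 0.14305698 0.115     ] flat dir 1.6293197670614172 theta 1.4813197670614173 flat dist 0.005756469368213055 bush [0.60948943 0.14345256 0.067     ]
```

```bash
python3 - <<'E'
from h import *
c=np.array([.6088,.1427]); yaw=.148; f0=1.63
def pose(fd,z): return [*(c-.00175*np.array([np.cos(fd),np.sin(fd)])),z],Q(fd+np.pi/2)
set_gripper(.6,40)
movel([*read_ee_pos()[:2],.19],velocity=.2)
move_pose(*pose(f0,.19)); print(read_ee_pos(),read_joints().round(2),read_time())
movel(pose(f0,.084)[0],velocity=.15); print(read_ft_force())
set_gripper(0,40); print("w",read_width(),read_grip_force(),read_ft_force(),read_ft_torque(),read_ee_pos(),read_time())
E
```

```text
[0.60855212 0.14049802 0.1891528 ] [-0.47  0.29  0.25  1.58 -0.07  1.28  1.42] 4.7583
[0.0407659  0.01537085 0.45530364]
w 0.15713357283023227 39.3369590328075 [-1.12877636 -0.35691258  5.40100403] [-0.25284199  0.21319108  0.00855151] [0.60956673 0.14081938 0.0851143 ] 6.0333
```

```bash
python3 - <<'E'
from h import *
c=np.array([.6088,.1427]); yaw=.148; f0=1.63
def pose(fd,z): return [*(c-.00175*np.array([np.cos(fd),np.sin(fd)])),z],Q(fd+np.pi/2)
for fd in np.linspace(f0,yaw,6)[1:]:
    move_pose(*pose(fd,.084)); print(fd.round(2),read_width().round(4),read_ft_force().round(1),read_ft_torque().round(2),read_time())
hold(.4); q=R(read_ee_rot())[:,0]; print(read_ee_pos(),np.arctan2(q[1],q[0])-np.pi/2,read_grip_force())
set_gripper(.6); movel([*read_ee_pos()[:2],.2],velocity=.2)
# look again at spindle
phi=np.radians(103); x=np.array([np.cos(phi),np.sin(phi)])
move_pose([*(c-.055*x),.13],Q(phi)); hold(.3)
T,a=look("w2"); print(read_time())
u,v=map(int,proj("wrist",np.array([*c,.115]),T)); print(u-65,v-50)
cv2.imwrite("pics/w2.png",cv2.resize(a[v-50:v+50,u-65:u+65],None,fx=6,fy=6,interpolation=cv2.INTER_CUBIC))
E
```

```text
Traceback (most recent call last):
AttributeError: 'float' object has no attribute 'round'
```

First step (to fd 1.33) was done; I continue from there.

```bash
python3 - <<'E'
from h import *
c=np.array([.6088,.1427]); yaw=.148; f0=1.63
def pose(fd,z): return [*(c-.00175*np.array([np.cos(fd),np.sin(fd)])),z],Q(fd+np.pi/2)
for fd in np.linspace(f0,yaw,6)[2:]:
    move_pose(*pose(fd,.084)); print(fd,read_width(),np.round(read_ft_force(),1),np.round(read_ft_torque(),2),read_time())
hold(.4); q=R(read_ee_rot())[:,0]; print(read_ee_pos(),np.arctan2(q[1],q[0])-np.pi/2,read_grip_force())
set_gripper(.6); movel([*read_ee_pos()[:2],.2],velocity=.2)
phi=np.radians(103); x=np.array([np.cos(phi),np.sin(phi)])
move_pose([*(c-.055*x),.13],Q(phi)); hold(.3)
T,a=look("w2"); print(read_time())
u,v=map(int,proj("wrist",np.array([*c,.115]),T)); print(u-65,v-50)
cv2.imwrite("pics/w2.png",cv2.resize(a[v-50:v+50,u-65:u+65],None,fx=6,fy=6,interpolation=cv2.INTER_CUBIC))
E
```

```text
1.0372 0.15827739353938364 [-1.3 -2.1  5.6] [-0.33  0.19 -0.09] 6.7833
0.7407999999999999 0.15608834908972427 [-0.7 -0.7  5.7] [-0.33  0.18 -0.09] 7.1583
0.4443999999999999 0.15812511007365185 [-0.6 -2.   4.8] [-0.33  0.24 -0.06] 7.5333
0.148 0.15609313556388227 [ 0.1 -1.6  6. ] [-0.33  0.22 -0.06] 7.9083
[0.60770323 0.14211646 0.0851172 ] 0.14745880114184629 39.60879576727166
10.2917
190 83
```

View pics/w2.png

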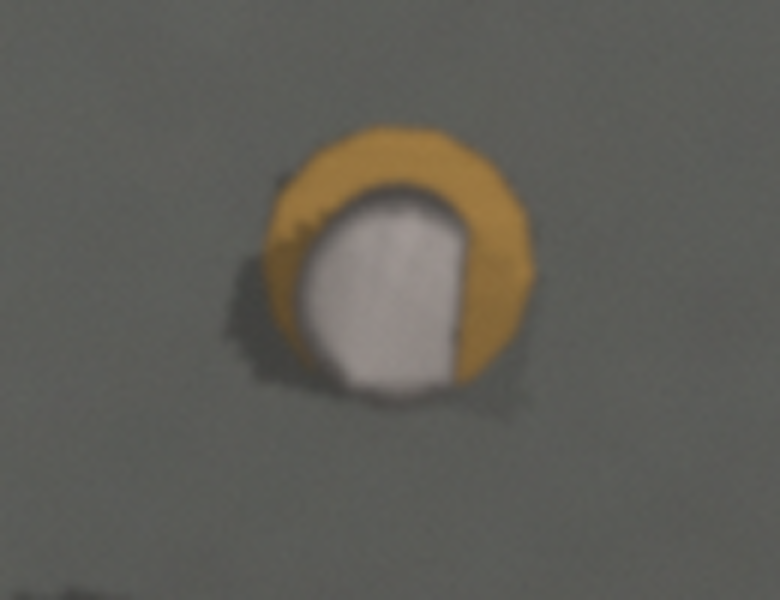

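The flat is now at the image right, from crop (468,225) to (458,380), with the spindle's centre at about (403,297). Next I look at the collar from above.

```bash
python3 - <<'E'
from h import *
T=np.load("pics/w2_T.npy"); f=lambda u,v,z=.115:onz("wrist",190+u/6,83+v/6,z,T)
a,b,c=f(468,225),f(458,380),f(403,297);d=b-a; print("axis",c,"flat dir",np.arctan2(d[0],-d[1]),np.arctan2(-d[0],d[1]),"(want .148)")
movel([*read_ee_pos()[:2],.2],velocity=.25)
phi=.35; x=np.array([np.cos(phi),np.sin(phi)]); p=np.array([.4616,-.2567])
set_gripper(.8,60)
move_pose([*(p-.04*x),.09],Q(phi)); hold(.3)
T,a=look("w3"); print(read_time(),read_joints().round(2),T[:3,3])
u,v=map(int,proj("wrist",np.array([*p,.026]),T)); u0,v0=max(0,u-80),max(0,v-60);print(u0,v0)
cv2.imwrite("pics/w3.png",cv2.resize(a[v0:v0+120,u0:u0+160],None,fx=5,fy=5,interpolation=cv2.INTER_CUBIC))
E
```

```text
axis [0.60965369 0.14345996 0.115     ] flat dir 0.17413698105671632 -2.967455672533077 (want .148)
12.95 [-0.4   0.2   1.    2.   -0.19  1.04 -0.53] [ 0.48787978 -0.24644403  0.23298172]
177 88
```

View pics/w3.png

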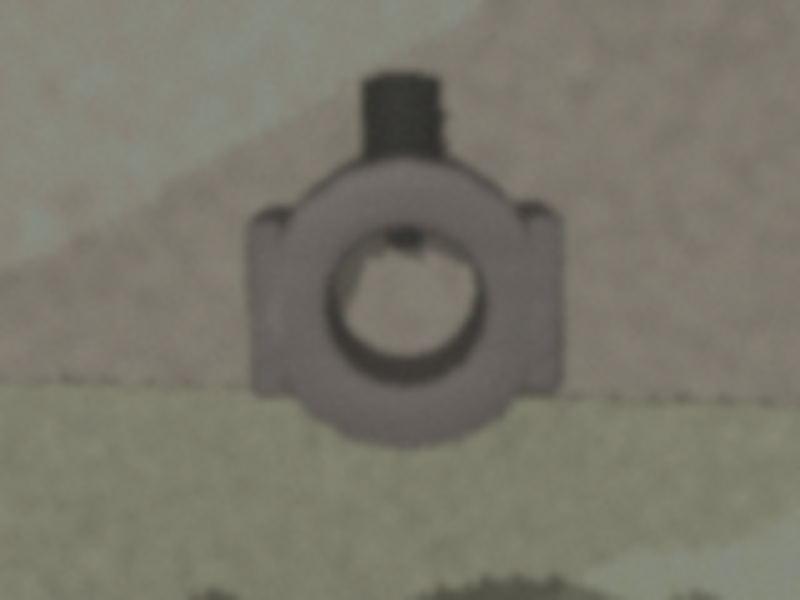

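The collar stands with its screw pointing up in the image, its centre at crop (406,304), and its cheeks vertical at columns 249 and 564. It is aligned with the tool to within about 0.01 rad, so I grip it.

```bash
python3 - <<'E'
from h import *
T=np.load("pics/w3_T.npy"); f=lambda u,v,z=.026:onz("wrist",177+u/5,88+v/5,z,T)
c=f(406,304); l,r=f(249,304),f(564,304); print("collar",c,"width",np.linalg.norm(l-r)); 
s=f(402,73,.013);d=s-c;print("screw dir",np.arctan2(d[1],d[0]),np.hypot(*d[:2]))
phi=.35; x=np.array([np.cos(phi),np.sin(phi)]); p=c[:2]-.0005*x
movel([*p,.05],velocity=.15); movel([*p,.004],velocity=.08); print(read_ft_force(),read_ee_pos())
set_gripper(0,60); print("w",read_width(),read_grip_force(),read_ft_force(),read_ee_pos(),read_ee_rot(),read_time())
E
```

```text
collar [ 0.46147445 -0.25726851  0.026     ] width 0.04210891973987598
screw dir 0.3708936201590156 0.029903807693514594
[-1.01353542  0.20724686 -0.4868307 ] [ 0.46096069 -0.25773308  0.00395765]
w 0.4778776113035519 61.205899715423584 [-1.34333523  0.33021585  6.00722017] [ 0.46170348 -0.25776902  0.00484131] [2.61353602e-04 9.84719490e-01 1.74146377e-01 7.05112271e-04] 14.5583
```

```bash
python3 - <<'E'
from h import *
c=np.array([.6094,.1428]); yaw=.155
movel([*read_ee_pos()[:2],.17],velocity=.2); print(read_width(),read_grip_force())
move_pose([*c,.17],Q(yaw)); hold(.4)
T,a=look("w4"); print(read_time(),read_ee_pos(),read_joints().round(2),read_width(),read_grip_force())
M=np.linalg.inv(np.array(calibration("wrist")["hand_eye"]));
u,v=proj("wrist",np.array([*read_ee_pos()[:2],read_ee_pos()[2]+.0212]),T);print(u,v)
u,v=int(u),int(v);u0,v0=max(0,u-100),max(0,v-75);v1=min(384,v0+150);print(u0,v0)
cv2.imwrite("pics/w4.png",cv2.resize(a[v0:v1,u0:u0+200],None,fx=4,fy=4,interpolation=cv2.INTER_CUBIC))
E
```

```text
0.48053635354922114 60.483702421188354
17.5667 [0.6094291  0.14261439 0.17006488] [-0.99  0.42  0.92  1.62 -0.34  1.27 -1.42] 0.4789256894934278 60.519787073135376
256.78921073847226 264.871167846152
156 189
```

View pics/w4.png

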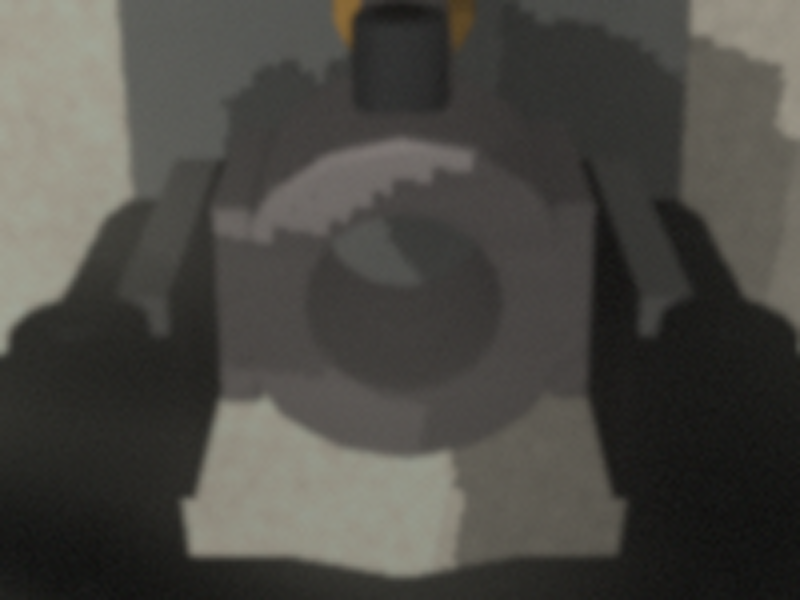

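The collar is upright in the fingers, with its bore centre at crop (403,302) against an expected (403,303.5), so it is centred to about 0.3 mm. The box edges are symmetric, so the yaw is right. I insert with force checks.

```bash
python3 - <<'E'
from h import *
c=np.array([.6094,.1428]); 
movel([*c,.124],velocity=.12); hold(.3)
f0=np.array(read_ft_force()); print(f0,read_ee_pos())
for z in np.append(np.arange(.121,.094,-.003),.0938):
    movel([*c,float(z)],velocity=.04); f=np.array(read_ft_force())-f0
    print(round(z,4),f.round(1),np.round(read_ft_torque(),2),np.round(read_ee_pos(),4),read_time())
    if np.linalg.norm(f)>15: print("stop");break
E
```

```text
[-0.99199856 -0.23792488 -0.97620279] [0.60984686 0.14289471 0.12471676]
0.121 [ 0.5  0.3 -0.4] [-0.02  0.02 -0.04] [0.6092 0.1428 0.1208] 18.65
0.118 [ 0.7  0.9 -0.1] [-0.02 -0.06  0.05] [0.6092 0.1428 0.1177] 18.9
0.115 [ 1.7  0.7 -1.5] [ 0.02 -0.03  0.04] [0.6092 0.1428 0.1147] 19.15
0.112 [ 1.4 -0.1 -0.8] [-0.01 -0.02  0.05] [0.6092 0.1427 0.1117] 19.4
0.109 [ 1.4 -0.4 -1.1] [-0.03 -0.04 -0.04] [0.6092 0.1428 0.1088] 19.65
0.106 [ 1.3  0.2 -1.5] [0.   0.   0.02] [0.6092 0.1428 0.1057] 19.9
0.103 [ 1.4  0.4 -0.7] [ 0.03 -0.01 -0.04] [0.6092 0.1428 0.1027] 20.15
0.1 [ 1.  -0.4 -0.6] [-0.06  0.01  0.04] [0.6092 0.1428 0.0997] 20.4
0.097 [ 1.1  0.1 -0.6] [ 0.03  0.02 -0.02] [0.6092 0.1428 0.0967] 20.65
0.0938 [ 1.5 -0.8 -0.9] [ 0.01  0.04 -0.01] [0.6092 0.1428 0.0935] 20.9
```

```bash
python3 - <<'E'
from h import *
hold(.4); T,a=look("w5"); s=capture("side"); print(read_ee_pos(),read_width(),read_grip_force(),read_joint_vel().round(4))
v0,u0=189,156
A=cv2.resize(a[v0:v0+150,u0:u0+200],(533,400),interpolation=3)
u,v=map(int,proj("side",np.array([.609,.143,.1])));B=cv2.resize(s[v-40:v+40,u-26:u+27],(265,400),interpolation=3)
cv2.imwrite("pics/w5.png",np.hstack([A,B]))
E
```

```text
[0.60941612 0.14280237 0.09383798] 0.48054836274771945 60.48092007637024 [ 0.0002 -0.0006 -0.0022  0.0009  0.0005  0.0003  0.0011]
```

View pics/w5.png

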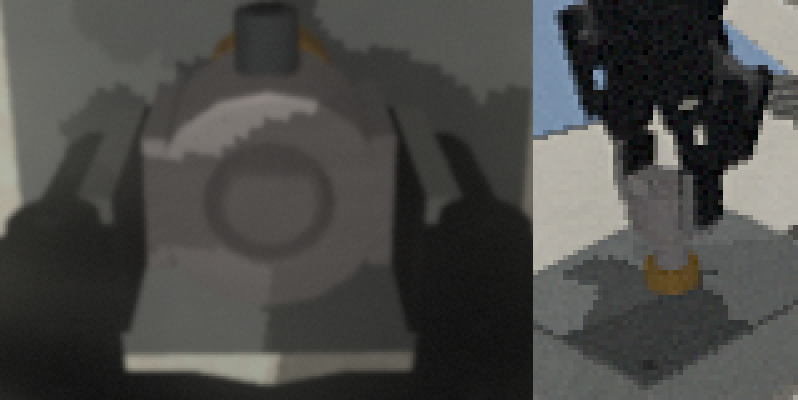

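The spindle's D-shaped end sits centred in the bore around (268,205) with its flat edge, at row 174, towards the screw. The faces look level, and the side view shows the collar clear of the brass bush. I hand the job in.

```bash
python3 -c "
from h import *
print(close_job())"
```

```text
the job is handed in; nothing more can be done
None
```

I turned the spindle's flat to the gland and lowered the collar over it with its screw on the flat. The collar is still gripped at about 60 N with its top level with the spindle's end. The last pictures and force readings agreed with this before I handed the job in; no verdict was returned.

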